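# Shut a row of snap-cap tubes with one fingertip

## Robot

A 6-joint arm with a two-finger parallel gripper is mounted at the origin on the work surface; the furniture and walls round the work are solid. World frame = base frame: x ahead of the robot, y to its left, z up, the work surface at z = 0. Lengths are in m, angles in rad, forces in N, time in s.
With the tool pointing down it reaches from about 0.35 to 0.725 m from the base axis. Payload 6 kg.
Tool frame: the origin (TCP) lies midway between the tips of the shut fingers; the grasp point (between the pads) lies 19 mm behind it; z points along the fingers, y is the line along which they close (so a half turn about z gives the same grasp; the last joint's range is limited). The gripper opens to 85 mm and grips with 20 to 120 N. Pads are 22 mm wide; open, the fingers measure 114 mm over their backs; the gripper's body (76 mm by 85 mm) begins 54 mm behind the grasp point. The pads swing forward as they close: fully open they stand 13 mm farther back than shut.
Start: joints at [1.488, 0.04, 0.085, 0, -1.615, -0.334], TCP at [0.243, 0.549, 0.231] pointing down, gripper open.
Joint ranges: [-2.56, 2.56], [-1.29, 2.01], [-1.08, 1.49], [-3.29, 1.98], [-2.81, -0.18], [-2.99, 2.99]. Speed limits (rad/s): [2.57, 2.57, 3.01, 3.14, 3.14, 3.14].

## Interface

Orientations are given as [roll, pitch, yaw] about the fixed x, y, z axes, in that order (R = Rz(yaw) Ry(pitch) Rx(roll)).
In Python, from rig import robot, camrig, ticket gives the robot as it stands (robot), with the cameras (camrig) and the job (ticket).
- The arm moves only by the tool jog_arm, called as a command line: name --argument value ..., lists and objects as JSON in quotes. Schema: {"type":"object","properties":{"ticks":{"type":"array","items":{"type":"number"},"minItems":5,"maxItems":40},"force":{"type":"number"},"only":{"type":"string"},"quiet":{"type":"boolean"},"lines":{"type":"string"}},"required":["ticks"],"additionalProperties":false}. ticks is one flat list of numbers that holds 1 to 8 rows one after another, with no inner brackets; each row has 5 numbers: dx, dy, dz in m, then a turn about the tool's z in rad, then the finger opening in m; each row shifts and turns the commanded pose from where the row before left it, along the tool's axes as they then stand; what a row does not reach is not made up. A row lasts 1/8 s, in which the tool goes at most 0.0625 m and 0.188 rad, less where a joint would pass 70% of its speed; a pose out of reach is approached as far as the arm can. The fingers move at their own pace and stop on an object; force is the grip in N (left out, the last holds). Time passes only in rows, so rows that do not move let the fingers close. The tool returns the time, the measured TCP pose, the force, the opening and the grip force at its end. only (a regular expression) keeps the lines of the reply that match it, lines (a string "A,B") keeps lines A to B, and quiet returns only ok. Input that does not fit is refused with a message, and nothing moves.
- robot.get_obs(): the state, without advancing time (a new reading comes with each control period).
- camrig.grab_frame(name): name is "side" or "top" or "wrist"; returns (picture, depth): 384x512x3 uint8, red, green, blue; 384x512 float32, m along the optical axis (not along the pixel's ray), 0 where there is no reading.
- camrig.camera_info(name): a dict with "fx", "fy", "cx", "cy" (pixels), "dist" ([k1, k2, p1, p2, k3] as OpenCV has them; the pictures are not rectified), "position" and "attitude" of the camera in the world. Camera axes: x right, y down, z forward; pixel columns grow to the right and rows downward; lengths in m; the calibration is good to about 2 mm. A picture is of the moment at which its call begins: read the wrist's pose just before it. camera_info takes no time and is no camera call; for the wrist camera it gives the pose at the moment of the call.
- ticket.hand_in(): hands the job in; it is judged then, once.
The state is a dict: "t": time; "joint_pos": joint angles; "joint_vel": joint speeds; "tau": joint torques, N m; "tool_pos": TCP position; "orientation": TCP orientation; "wrist_force": force on the tool from outside, world axes, zero at the start; "torque": the same for the moment, N m; "gripper_width": finger opening in m; "finger_force": force on a finger pad.
Only numpy, scipy, OpenCV 4.12 (cv2) and the standard library are available. Lean on these libraries where they do the work, as an engineer would, in place of code of your own. Each camera call takes 0.05 s, during which the arm holds its last target. There are 200 camera calls.

## Task

The four large sample tubes have been loaded and must be capped before they go to the centrifuge: run a fingertip lightly along their row, starting at the end where the hinges face outwards, so that the caps fold over one after another, and leave all four shut flush. Lift nothing, do not shove the racks about, press gently, and leave the small tubes open and everything else where it is.

Things in the scene. Friction and masses are not known exactly. Their poses are not given: they have to be found in the camera images.
- large_rack: grey loose bench rack, 200 x 56 mm, plate 46 mm high, about 0.9 kg on rubber feet, with one row of four LARGE snap-cap tubes that cannot turn or sink, mouths 62 mm above the worktop. Origin: centre of its underside; x runs along the row, z up; tubes 1 to 4 at x = -54, -18, 18, 54 mm, y = 0. Every cap is hinged on the -x side of its tube and folds over towards +x
- small_rack: the same rack with four SMALL snap-cap tubes (cap 14 mm across, mouth 56 mm high; an open cap reaches 77 mm above the worktop), also open. Which rack is on the left varies. To be left alone
- large_seat_1 (a point): point on the axis of large tube 1 (counting along the rack's +x), 66 mm above the worktop, where the top of its cap lies when shut; fixed to the rack. Cap: disc 22 mm across, 4 mm thick, with a 4 mm thumb tab at its free edge
- large_seat_2 (a point): point on the axis of large tube 2 (counting along the rack's +x), 66 mm above the worktop, where the top of its cap lies when shut; fixed to the rack. Cap: disc 22 mm across, 4 mm thick, with a 4 mm thumb tab at its free edge
- large_seat_3 (a point): point on the axis of large tube 3 (counting along the rack's +x), 66 mm above the worktop, where the top of its cap lies when shut; fixed to the rack. Cap: disc 22 mm across, 4 mm thick, with a 4 mm thumb tab at its free edge
- large_seat_4 (a point): point on the axis of large tube 4 (counting along the rack's +x), 66 mm above the worktop, where the top of its cap lies when shut; fixed to the rack. Cap: disc 22 mm across, 4 mm thick, with a 4 mm thumb tab at its free edge
- large_cap_1 (a joint): angle of large cap 1, rad: 0 shut flush (top level), 1.45 to 1.85 open at the start, limit 1.9. Hinge line 12.5 mm to -x of the tube's axis, 62 mm high. Open, the cap reaches 28 mm from its hinge, up to 90 mm above the worktop, up to 9 mm beyond the hinge to -x. Stiff strap hinge (0.3 N at the tab, 2 to 3 N close to the hinge): it stays where it is left, also half shut
- large_cap_2 (a joint): angle of large cap 2, rad: 0 shut flush (top level), 1.45 to 1.85 open at the start, limit 1.9. Hinge line 12.5 mm to -x of the tube's axis, 62 mm high. Open, the cap reaches 28 mm from its hinge, up to 90 mm above the worktop, up to 9 mm beyond the hinge to -x. Stiff strap hinge (0.3 N at the tab, 2 to 3 N close to the hinge): it stays where it is left, also half shut
- large_cap_3 (a joint): angle of large cap 3, rad: 0 shut flush (top level), 1.45 to 1.85 open at the start, limit 1.9. Hinge line 12.5 mm to -x of the tube's axis, 62 mm high. Open, the cap reaches 28 mm from its hinge, up to 90 mm above the worktop, up to 9 mm beyond the hinge to -x. Stiff strap hinge (0.3 N at the tab, 2 to 3 N close to the hinge): it stays where it is left, also half shut
- large_cap_4 (a joint): angle of large cap 4, rad: 0 shut flush (top level), 1.45 to 1.85 open at the start, limit 1.9. Hinge line 12.5 mm to -x of the tube's axis, 62 mm high. Open, the cap reaches 28 mm from its hinge, up to 90 mm above the worktop, up to 9 mm beyond the hinge to -x. Stiff strap hinge (0.3 N at the tab, 2 to 3 N close to the hinge): it stays where it is left, also half shut
- small_cap_1 (a joint): angle of small cap 1, rad: 0 shut, stands open at the start
- small_cap_2 (a joint): angle of small cap 2, rad: 0 shut, stands open at the start
- small_cap_3 (a joint): angle of small cap 3, rad: 0 shut, stands open at the start
- small_cap_4 (a joint): angle of small cap 4, rad: 0 shut, stands open at the start
- tweezers: tweezers lying flat between the racks, 127 x 11 x 9 mm; loose, a bystander. Origin: centre of its underside
- dropper: amber dropper bottle, 34 mm wide, 97 mm tall, behind the racks; loose, a bystander. Origin: centre of its underside
- timer: white bench timer, 58 x 66 x 17 mm, at the front; loose, a bystander. Origin: centre of its underside
- cover_glasses: small clear box of cover glasses, 32 x 32 x 14 mm, behind the racks; loose, a bystander. Origin: centre of its underside
- slide_box: flat blue slide box, 100 x 180 x 39 mm, to the left; loose, a bystander. Origin: centre of its underside
- pen: black marker pen, 132 mm long, 12 mm thick, at the front left; loose, a bystander. Origin: centre of its underside

How it is judged:
By the outcome, as a careful person would: the job done as asked, in the order asked, and still so for the second after the job is handed in, with the robot touching nothing.
It also fails if it takes over 38 s, if anything falls off the work surface, if the arm or the gripper's body presses on something with over 40 N, if the wrist force passes 120 N, or if a joint passes its speed limit or range.

## Working session

There is one attempt and no reset: what is moved stays moved. The work goes in short steps, Python scripts to look and compute and a tool call to move; the robot and the scene stay as the last step left them, time stands still between calls to the robot, and variables do not carry over. Pictures are saved under pics/ and viewed, at most 10 in all, crops included, and the job is handed in when it is done.

```bash
mkdir -p pics; ls
```

Run:
```python
from rig import robot, camrig, ticket
import cv2,numpy as np
o=robot.get_obs();print(o)
for n in("top","side"):
    p,d=camrig.grab_frame(n);print(n,camrig.camera_info(n))
    np.savez(f"pics/{n}0.npz",p=p,d=d);cv2.imwrite(f"pics/{n}0.png",p[:,:,::-1])
```

```text
pics
rig.py
{'t': 0.0, 'joint_pos': array([ 1.48770330e+00,  4.08191731e-02,  8.37992033e-02, -4.73822228e-04,
       -1.61550783e+00, -3.33705109e-01]), 'joint_vel': array([-0.00117214,  0.00063035, -0.00049513, -0.00103469, -0.00019746,
       -0.00052948]), 'tau': array([ 4.36621740e-04, -3.68199599e+01,  3.47415626e+01,  6.93232879e+00,
       -5.38668988e-03, -5.51170288e-06]), 'tool_pos': array([0.24268587, 0.54836304, 0.23026632]), 'orientation': array([ 3.13980165e+00, -1.19864119e-04, -4.16777255e-01]), 'wrist_force': array([-0.07586213,  0.47702729,  0.54641125]), 'torque': array([-0.01099906,  0.05806574,  0.0019491 ]), 'finger_force': 0.0, 'gripper_width': 0.08515789238991152}
top {'fx': 465.7909381295362, 'fy': 465.7909381295362, 'cx': 248.397064775962, 'cy': 195.12259604923815, 'dist': array([0.01557153, 0.        , 0.        , 0.        , 0.        ]), 'position': array([0.45485807, 0.07454455, 1.2328605 ]), 'attitude': array([-3.06861921e+00,  1.09700929e-03, -1.57529068e+00])}
side {'fx': 363.5556740842966, 'fy': 363.5556740842966, 'cx': 253.31280134929642, 'cy': 193.01312811141892, 'dist': array([-0.00874074,  0.        ,  0.        ,  0.        ,  0.        ]), 'position': array([0.56884829, 1.0476786 , 0.66713176]), 'attitude': array([-2.09941791,  0.018295  ,  3.11979486])}
```

View pics/top0.png

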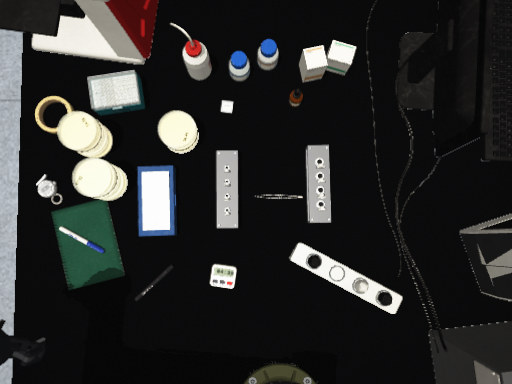

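View pics/side0.png

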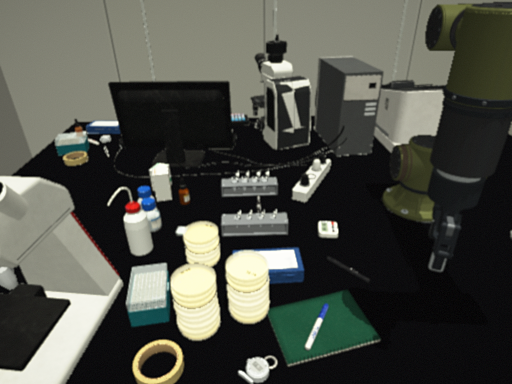

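The top view shows two vertical racks, at (227,190) and (318,184), with the tweezers between them. The right rack's tubes look larger. I'll zoom in and measure.

Create h.py:
```python
import cv2,numpy as np
from scipy.spatial.transform import Rotation as R
def ray(c,uv):
    K=np.array([[c['fx'],0,c['cx']],[0,c['fy'],c['cy']],[0,0,1]])
    n=cv2.undistortPoints(np.array(uv,float).reshape(-1,1,2),K,np.array(c['dist'])).reshape(-1,2)
    return np.c_[n,np.ones(len(n))]@R.from_euler('xyz',c['attitude']).as_matrix().T
def onplane(c,uv,z):
    r=ray(c,uv);p=np.array(c['position']);return p+r*((z-p[2])/r[:,2])[:,None]
def bydepth(c,uv,d): return np.array(c['position'])+ray(c,uv)*np.array(d)[:,None]
```

Run:
```python
from h import *
from rig import robot, camrig, ticket
c=camrig.camera_info("top");a=np.load("pics/top0.npz");p,d=a['p'],a['d']
g=p.min(2)
for n,(x0,x1,y0,y1) in dict(L=(208,248,140,240),R=(298,342,138,232)).items():
    m=(cv2.inRange(p[y0:y1,x0:x1],(60,60,60),(255,255,255)))
    v,u=np.nonzero(m);P=bydepth(c,np.c_[u+x0,v+y0],d[y0:y1,x0:x1][v,u])
    k=(P[:,2]>.038)&(P[:,2]<.053);q=cv2.minAreaRect((P[k,:2]*1000).astype(np.float32));print(n,q,np.median(P[k,2]),np.percentile(P[:,2],[1,50,99]))
s=np.hstack([cv2.resize(p[140:236,205:249],None,fx=6,fy=6,interpolation=cv2.INTER_CUBIC),cv2.resize(p[138:234,298:342],None,fx=6,fy=6,interpolation=cv2.INTER_CUBIC)])
b=np.load("pics/side0.npz")['p'][160:245,210:300]
s=np.hstack([s,cv2.resize(b,(270,255)) [:0].reshape(0,270,3)]) if 0 else s
cv2.imwrite("pics/c1.png",s[:,:,::-1])
cv2.imwrite("pics/c2.png",cv2.resize(b,None,fx=7,fy=7,interpolation=cv2.INTER_CUBIC)[:,:,::-1])
```

```text
L ((557.2169189453125, 131.69879150390625), (54.48772048950195, 198.318359375), 89.85443115234375) 0.04566911332279322 [0.00117521 0.04585177 0.07352383]
R ((571.4864501953125, -105.4394302368164), (199.41943359375, 56.97383499145508), 0.810503363609314) 0.04592743093047602 [0.00301065 0.04620683 0.08636549]
```

View pics/c1.png

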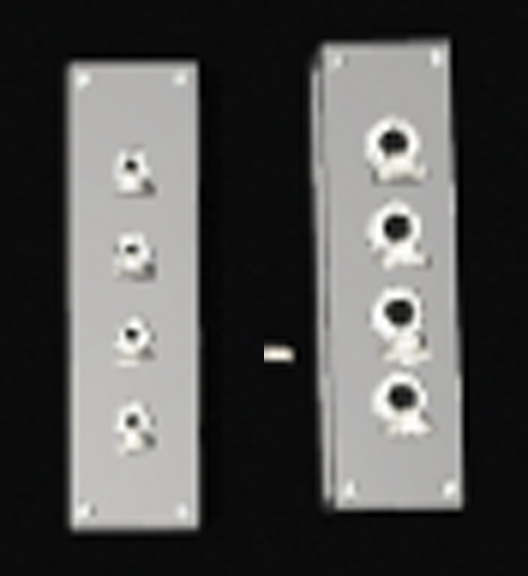

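View pics/c2.png

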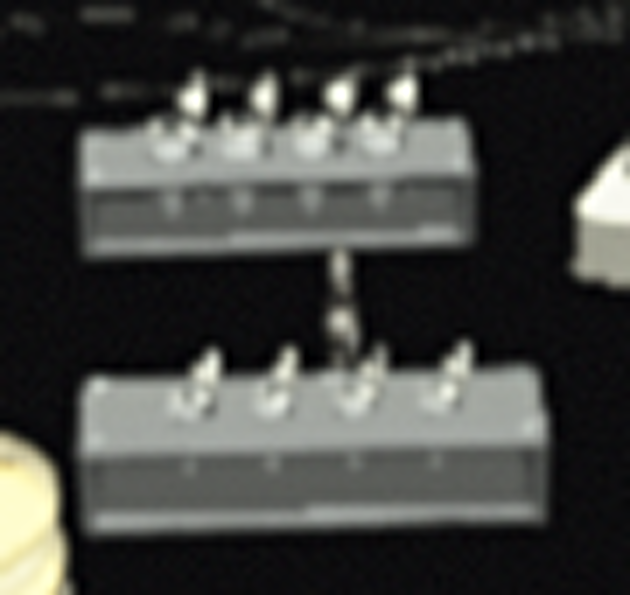

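The right rack has the large tubes. In c1 their mouths are at (393,142), (396,228), (399,312) and (402,397), and each cap hangs on the lower side of the picture, which is world -x. So rack +x is about world +x, and the sweep starts at the end near the robot. In c2 the caps also stand on the right (-x) side, which agrees.

Run:
```python
from h import *
from rig import robot, camrig, ticket
c=camrig.camera_info("top");a=np.load("pics/top0.npz");p,d=a['p'],a['d']
uv=np.array([[298+(x-264-2.5)/6,138+(y-2.5)/6] for x,y in((393,142),(396,228),(399,312),(402,397))])
P=onplane(c,uv,.062);print(P.round(4),P.mean(0),np.diff(P,axis=0))
# cap tops by depth
x0,x1,y0,y1=298,342,138,232
v,u=np.mgrid[y0:y1,x0:x1].reshape(2,-1);Q=bydepth(c,np.c_[u,v],d[v,u]);k=(Q[:,2]>.075)&(Q[:,2]<.1);print(Q[k].round(3))
```

```text
[[ 0.6256 -0.1039  0.062 ]
 [ 0.5891 -0.1046  0.062 ]
 [ 0.5536 -0.1054  0.062 ]
 [ 0.5179 -0.106   0.062 ]] [ 0.57156916 -0.10499832  0.062     ] [[-0.03650676 -0.00070435  0.        ]
 [-0.03550308 -0.00070912  0.        ]
 [-0.03576787 -0.00069427  0.        ]]
[[ 0.617 -0.099  0.077]
 [ 0.616 -0.101  0.079]
 [ 0.616 -0.103  0.08 ]
 [ 0.616 -0.106  0.082]
 [ 0.617 -0.109  0.075]
 [ 0.614 -0.099  0.078]
 [ 0.614 -0.101  0.08 ]
 [ 0.614 -0.104  0.079]
 [ 0.614 -0.106  0.078]
 [ 0.613 -0.108  0.081]
 [ 0.611 -0.096  0.079]
 [ 0.61  -0.098  0.085]
 [ 0.611 -0.101  0.079]
 [ 0.609 -0.101  0.092]
 [ 0.61  -0.105  0.088]
 [ 0.61  -0.107  0.085]
 [ 0.611 -0.11   0.083]
 [ 0.611 -0.114  0.077]
 [ 0.609 -0.096  0.081]
 [ 0.608 -0.098  0.082]
 [ 0.608 -0.1    0.085]
 [ 0.608 -0.103  0.083]
 [ 0.607 -0.104  0.089]
 [ 0.608 -0.108  0.082]
 [ 0.607 -0.109  0.088]
 [ 0.608 -0.113  0.082]
 [ 0.578 -0.1    0.081]
 [ 0.579 -0.103  0.078]
 [ 0.578 -0.105  0.082]
 [ 0.579 -0.108  0.078]
 [ 0.576 -0.101  0.077]
 [ 0.576 -0.103  0.079]
 [ 0.576 -0.105  0.079]
 [ 0.576 -0.107  0.082]
 [ 0.576 -0.11   0.
[... 1153 characters left out ...]
8 ]
 [ 0.509 -0.107  0.08 ]
 [ 0.509 -0.109  0.083]
 [ 0.507 -0.1    0.077]
 [ 0.506 -0.104  0.082]
 [ 0.506 -0.107  0.079]
 [ 0.506 -0.109  0.081]
 [ 0.506 -0.112  0.08 ]
 [ 0.504 -0.096  0.084]
 [ 0.504 -0.099  0.082]
 [ 0.504 -0.101  0.083]
 [ 0.504 -0.104  0.082]
 [ 0.503 -0.105  0.089]
 [ 0.503 -0.107  0.093]
 [ 0.504 -0.111  0.085]
 [ 0.504 -0.114  0.081]
 [ 0.501 -0.096  0.081]
 [ 0.501 -0.099  0.081]
 [ 0.501 -0.102  0.081]
 [ 0.501 -0.104  0.081]
 [ 0.501 -0.106  0.082]
 [ 0.501 -0.108  0.085]
 [ 0.501 -0.111  0.082]
 [ 0.501 -0.114  0.081]]
```

jog_arm --ticks '[0, 0, 0, -0.145, 0, 0.03, 0.05, 0, -0.145, 0, 0.03, 0.05, 0, -0.141, 0, 0, 0.05, 0, 0, 0]' --force 20

```text
t: 0.6
tool_pos: [0.2832, 0.3871, 0.2306]
orientation: [3.14, 0.0, 0.015]
wrist_force: [0.9, -0.2, 0.7]
gripper_width: 0.0125
finger_force: 0.0
```

jog_arm --ticks '[0.025, 0.05, 0, 0, 0, 0.025, 0.05, 0, 0, 0, 0.025, 0.05, 0, 0, 0, 0.025, 0.05, 0, 0, 0, 0.025, 0.05, 0, 0, 0, 0.025, 0.05, 0, 0, 0, 0.025, 0.05, 0, 0, 0, 0, 0.05, 0, 0, 0]'

```text
t: 1.6
tool_pos: [0.4635, -0.0103, 0.2302]
orientation: [3.141, 0.002, 0.013]
wrist_force: [-0.4, -0.6, 0.2]
gripper_width: 0.0
finger_force: 0.0
```

jog_arm --ticks '[0, 0.05, 0, 0, 0, 0, 0.03, 0.03, 0, 0, 0, 0, 0.03, 0, 0, 0, 0, 0, 0, 0, 0, 0, 0, 0, 0]'

```text
t: 2.22
tool_pos: [0.4647, -0.0884, 0.1727]
orientation: [3.141, -0.001, 0.015]
wrist_force: [0.6, 0.5, -0.5]
gripper_width: -0.0002
finger_force: 0.0
```

Run:
```python
from h import *
from rig import robot, camrig, ticket
c=camrig.camera_info("wrist");p,d=camrig.grab_frame("wrist");print(c,robot.get_obs()['tool_pos'])
cv2.imwrite("pics/w1.png",p[:,:,::-1]);np.savez("pics/w1.npz",p=p,d=d)
```

```text
{'fx': 273.8483988539758, 'fy': 273.8483988539758, 'cx': 253.58084753697437, 'cy': 191.43515656088994, 'dist': array([0.00891748, 0.        , 0.        , 0.        , 0.        ]), 'position': array([ 0.53936771, -0.08784091,  0.31607841]), 'attitude': array([ 2.84915510e+00, -6.96679759e-04, -1.55693640e+00])} [ 0.46495002 -0.08820248  0.17301836]
```

View pics/w1.png

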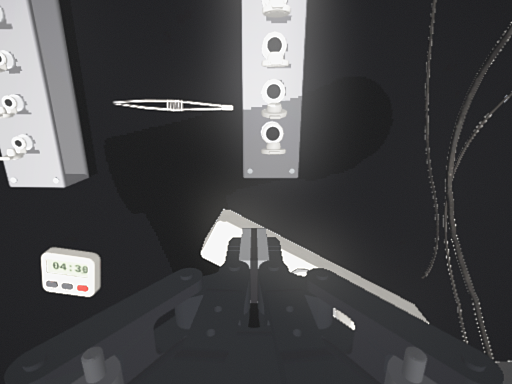

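The wrist view shows large mouths at about (275,45), (274,91) and (272,134), caps towards the finger and fingers shut. I'll cross-check these positions.

Run:
```python
from h import *
from rig import robot, camrig, ticket
c=camrig.camera_info("wrist");a=np.load("pics/w1.npz");p,d=a['p'],a['d']
print(onplane(c,[(275,45),(274,91),(272,134)],.062).round(4))
v,u=np.mgrid[0:185,240:310].reshape(2,-1);Q=bydepth(c,np.c_[u,v],d[v,u])
for h in(.505,.541,.577):
    k=(abs(Q[:,0]-h)<.014)&(Q[:,2]>.066)&(Q[:,2]<.1)&(abs(Q[:,1]+.105)<.02);print(h,k.sum(),Q[k].min(0).round(4),Q[k].max(0).round(4),np.median(Q[k],0).round(4))
k=(Q[:,2]>.04)&(Q[:,2]<.052);print(np.median(Q[k,2]),Q[k].min(0),Q[k].max(0))
```

```text
[[ 0.5909 -0.1049  0.062 ]
 [ 0.5549 -0.1054  0.062 ]
 [ 0.518  -0.1049  0.062 ]]
0.505 231 [ 0.5027 -0.1157  0.0708] [ 0.5122 -0.0947  0.0924] [ 0.5069 -0.1048  0.0816]
0.541 307 [ 0.5329 -0.1152  0.0708] [ 0.5447 -0.0941  0.0906] [ 0.5376 -0.1044  0.0811]
0.577 299 [ 0.5717 -0.1149  0.0719] [ 0.582  -0.094   0.0922] [ 0.5747 -0.1038  0.0821]
0.0470790679890114 [ 0.47331106 -0.13374457  0.04331113] [ 0.62891425 -0.07580776  0.0518048 ]
```

jog_arm --ticks '[0, 0.018, 0.03, 0, 0, 0, 0, 0.04, 0, 0, 0.004, 0, 0.02, 0, 0, 0.004, 0, 0.003, 0, 0, 0, 0, 0, 0, 0]'

```text
t: 2.9
tool_pos: [0.4736, -0.1061, 0.0799]
orientation: [3.141, -0.002, 0.015]
wrist_force: [0.3, -0.0, 0.6]
gripper_width: -0.0002
finger_force: 0.0
```

jog_arm --ticks '[0.006, 0, 0, 0, 0, 0.006, 0, 0, 0, 0, 0.006, 0, 0, 0, 0, 0.006, 0, 0, 0, 0]'

```text
t: 3.4
tool_pos: [0.497, -0.1061, 0.0784]
orientation: [3.141, 0.0, 0.014]
wrist_force: [-0.6, 0.0, -0.5]
gripper_width: 0.0
finger_force: 0.2
```

jog_arm --ticks '[0.006, 0, 0, 0, 0, 0.006, 0, 0, 0, 0, 0.006, 0, 0, 0, 0, 0, 0, 0, 0, 0]'

```text
t: 3.9
tool_pos: [0.5149, -0.1058, 0.0783]
orientation: [3.141, -0.0, 0.014]
wrist_force: [-0.2, -0.7, 0.7]
gripper_width: 0.0005
finger_force: 0.1
```

jog_arm --ticks '[0, 0, 0.004, 0, 0, 0, 0, 0.004, 0, 0, 0, 0, 0.004, 0, 0, 0, 0, 0, 0, 0, 0, 0, 0, 0, 0]'

```text
t: 4.53
tool_pos: [0.5145, -0.1058, 0.0664]
orientation: [3.141, -0.0, 0.014]
wrist_force: [0.2, -0.6, 2.6]
gripper_width: -0.0
finger_force: 1.1
```

jog_arm --ticks '[0, 0, 0.0005, 0, 0, 0, 0, 0, 0, 0, 0, 0, 0, 0, 0]'

```text
t: 4.9
tool_pos: [0.5146, -0.1058, 0.0664]
orientation: [3.141, -0.0, 0.014]
wrist_force: [-3.0, -0.1, 5.8]
gripper_width: -0.0003
finger_force: 2.6
```

jog_arm --ticks '[0, 0, 0.0004, 0, 0, 0, 0, 0, 0, 0, 0, 0, 0, 0, 0]'

```text
t: 5.28
tool_pos: [0.5146, -0.1059, 0.0664]
orientation: [3.141, -0.0, 0.014]
wrist_force: [-2.8, 1.2, 6.7]
gripper_width: -0.0001
finger_force: 3.5
```

Run:
```python
from rig import robot, camrig, ticket
import cv2,numpy as np
p,d=camrig.grab_frame("wrist");cv2.imwrite("pics/w2.png",cv2.resize(p[0:300,130:400],None,fx=2,fy=2)[:,:,::-1])
```

```text
(no output)
```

View pics/w2.png

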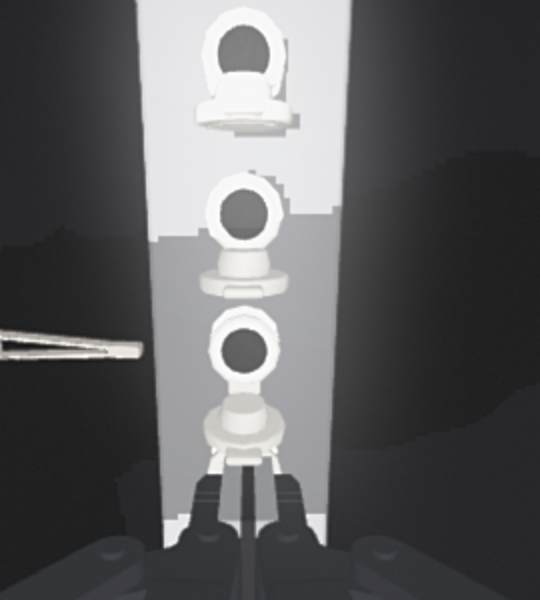

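Caps 2 to 4 are still open ahead of the finger, at about (244,280), (244,110) and (244,425) in the crop. Cap 1 is shut hard under the fingertip: z stays at 66.4 mm against a 6 N press. Next is cap 2, with less overtravel.

jog_arm --ticks '[0, 0, -0.013, 0, 0, 0, 0, 0, 0, 0, 0.006, 0, 0, 0, 0, 0.006, 0, 0, 0, 0, 0.006, 0, 0, 0, 0, 0.006, 0, 0, 0, 0, 0.006, 0, 0, 0, 0, 0.006, 0, 0, 0, 0]'

```text
t: 6.32
tool_pos: [0.551, -0.1052, 0.0783]
orientation: [3.141, 0.0, 0.014]
wrist_force: [-0.5, -0.3, 0.2]
gripper_width: 0.0
finger_force: 0.0
```

jog_arm --ticks '[0, 0, 0, 0, 0, 0, 0, 0.004, 0, 0, 0, 0, 0.004, 0, 0, 0, 0, 0.003, 0, 0, 0, 0, 0.0014, 0, 0, 0, 0, 0, 0, 0, 0, 0, 0, 0, 0]'

```text
t: 7.2
tool_pos: [0.5504, -0.1053, 0.0664]
orientation: [3.141, 0.0, 0.014]
wrist_force: [-2.7, 2.1, 4.9]
gripper_width: -0.0001
finger_force: 2.4
```

jog_arm --ticks '[0, 0, -0.0125, 0, 0, 0, 0, 0, 0, 0, 0.006, 0, 0, 0, 0, 0.006, 0, 0, 0, 0, 0.006, 0, 0, 0, 0, 0.006, 0, 0, 0, 0, 0.006, 0, 0, 0, 0, 0.006, 0, 0, 0, 0]'

```text
t: 8.2
tool_pos: [0.587, -0.1047, 0.0785]
orientation: [3.141, 0.0, 0.014]
wrist_force: [1.2, -0.4, -0.1]
gripper_width: -0.0
finger_force: 0.0
```

jog_arm --ticks '[0, 0, 0, 0, 0, 0, 0, 0.004, 0, 0, 0, 0, 0.004, 0, 0, 0, 0, 0.003, 0, 0, 0, 0, 0.0014, 0, 0, 0, 0, 0, 0, 0, 0, 0, 0, 0, 0]'

```text
t: 9.07
tool_pos: [0.5864, -0.1048, 0.0665]
orientation: [3.141, 0.0, 0.014]
wrist_force: [-2.4, 1.4, 4.5]
gripper_width: 0.0001
finger_force: 2.0
```

jog_arm --ticks '[0, 0, -0.0125, 0, 0, 0, 0, 0, 0, 0, 0.006, 0, 0, 0, 0, 0.006, 0, 0, 0, 0, 0.006, 0, 0, 0, 0, 0.006, 0, 0, 0, 0, 0.006, 0, 0, 0, 0, 0.006, 0, 0, 0, 0]'

```text
t: 10.07
tool_pos: [0.623, -0.1042, 0.0786]
orientation: [3.141, 0.0, 0.014]
wrist_force: [0.3, -0.1, 0.5]
gripper_width: 0.0003
finger_force: 0.0
```

jog_arm --ticks '[0, 0, 0, 0, 0, 0, 0, 0.004, 0, 0, 0, 0, 0.004, 0, 0, 0, 0, 0.003, 0, 0, 0, 0, 0.0014, 0, 0, 0, 0, 0, 0, 0, 0, 0, 0, 0, 0]'

```text
t: 10.95
tool_pos: [0.6224, -0.1042, 0.0665]
orientation: [3.141, 0.0, 0.014]
wrist_force: [-2.0, 0.2, 3.1]
gripper_width: -0.0001
finger_force: 1.6
```

jog_arm --ticks '[0, 0, -0.02, 0, 0, 0, 0, -0.05, 0, 0, 0, 0, -0.05, 0, 0, -0.05, 0, 0, 0, 0, -0.05, 0, 0, 0, 0, -0.05, 0, 0, 0, 0, 0, 0, 0, 0, 0, 0, 0, 0, 0, 0]'

```text
t: 11.95
tool_pos: [0.473, -0.1063, 0.1876]
orientation: [-3.141, -0.002, 0.014]
wrist_force: [0.9, 1.1, -0.5]
gripper_width: 0.0003
finger_force: 0.0
```

Run:
```python
from h import *
from rig import robot, camrig, ticket
c=camrig.camera_info("wrist");p,d=camrig.grab_frame("wrist");print(robot.get_obs()['tool_pos'])
cv2.imwrite("pics/w3.png",cv2.resize(p[0:200,190:350],None,fx=3,fy=3,interpolation=cv2.INTER_CUBIC)[:,:,::-1])
v,u=np.mgrid[0:190,200:350].reshape(2,-1);Q=bydepth(c,np.c_[u,v],d[v,u])
for x in(.518,.554,.590,.626):
    k=(abs(Q[:,0]-x)<.017)&(Q[:,2]>.057)&(Q[:,2]<.1)&(abs(Q[:,1]+.105)<.02);q=Q[k]
    q=q[abs(q[:,1]+.105)<.006]
    if len(q)>9: print(x,len(q),q[:,2].max().round(4),np.polyfit(q[:,0]-x,q[:,2],1).round(4),q[:,0].min().round(4),q[:,0].max().round(4))
k=(Q[:,2]>.04)&(Q[:,2]<.052);print(Q[k].min(0),Q[k].max(0))
p,d=camrig.grab_frame("top");cv2.imwrite("pics/top1.png",cv2.resize(p[80:300,130:350],None,fx=2.7,fy=2.7)[:,:,::-1])
c=camrig.camera_info("top")
for n,(x0,x1,y0,y1) in dict(L=(208,248,140,240),R=(298,342,138,232)).items():
    m=(cv2.inRange(p[y0:y1,x0:x1],(60,60,60),(255,255,255)))
    v,u=np.nonzero(m);P=bydepth(c,np.c_[u+x0,v+y0],d[y0:y1,x0:x1][v,u])
    k=(P[:,2]>.038)&(P[:,2]<.053);print(n,cv2.minAreaRect((P[k,:2]*1000).astype(np.float32)))
```

```text
[ 0.47313274 -0.10630222  0.18703183]
0.518 346 0.0692 [0.003  0.0669] 0.5062 0.5333
0.554 380 0.0691 [0.0592 0.0668] 0.5412 0.5686
0.59 443 0.0693 [0.0571 0.0668] 0.577 0.6047
0.626 399 0.0695 [0.1265 0.0671] 0.6139 0.6344
[ 0.47317693 -0.13361179  0.04343595] [ 0.64142514 -0.07603338  0.0512139 ]
L ((572.6587524414062, 131.54391479492188), (54.500484466552734, 168.11529541015625), 89.91527557373047)
R ((602.4718627929688, -104.54065704345703), (137.8789520263672, 55.783226013183594), 0.7122424244880676)
```

View pics/w3.png

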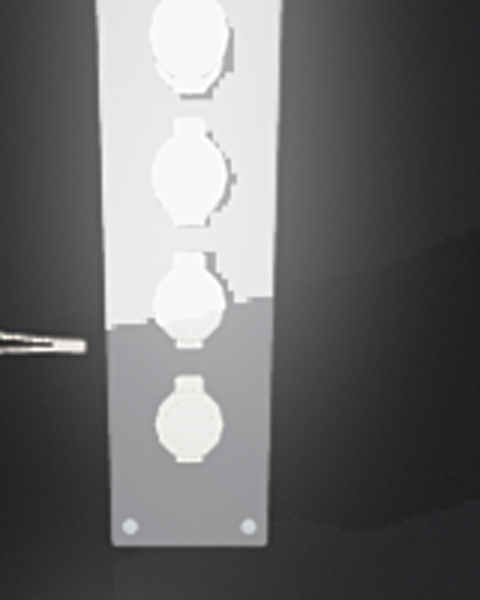

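View pics/top1.png

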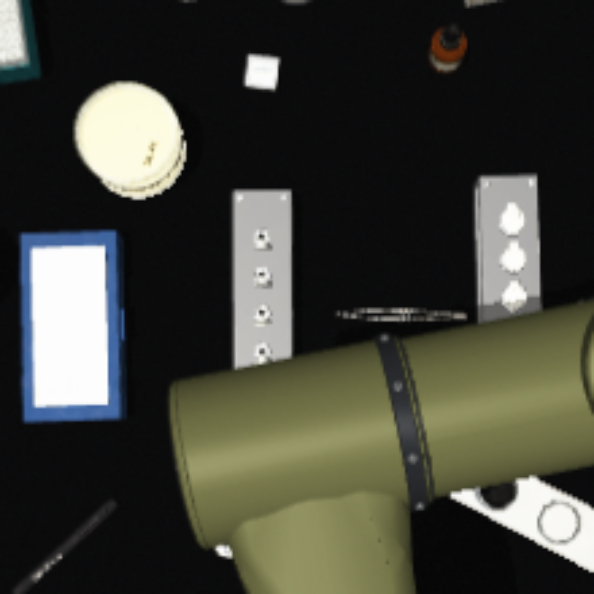

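Both views show all four caps closed, at crop positions (190,425), (190,305), (190,175) and (190,40). The small tubes are open and nothing has shifted. The fitted cap tilts are noisy, so I'll check flushness with averaged depth, using the plate as reference.

jog_arm --ticks '[0.04, 0, 0, 0, 0, 0, 0, 0, 0, 0, 0, 0, 0, 0, 0, 0, 0, 0, 0, 0]'

```text
t: 12.55
tool_pos: [0.5125, -0.1058, 0.1864]
orientation: [3.141, -0.0, 0.014]
wrist_force: [0.4, 0.4, -0.2]
gripper_width: -0.0002
finger_force: 0.0
```

Run:
```python
from h import *
from rig import robot, camrig, ticket
c=camrig.camera_info("wrist");D=np.median([camrig.grab_frame("wrist")[1] for _ in range(12)],0)
v,u=np.mgrid[0:260,200:350].reshape(2,-1);Q=bydepth(c,np.c_[u,v],D[v,u])
k=(abs(Q[:,2]-.047)<.004)&(abs(Q[:,1]+.105)<.026)&(abs(Q[:,1]+.105)>.016)
print("plate",np.polyfit(Q[k,0]-.57,Q[k,2],1),Q[k,0].max())
for x in(.518,.554,.590,.626):
    q=Q[(abs(Q[:,0]-x)<.0095)&(abs(Q[:,1]+.105)<.007)&(abs(Q[:,2]-.07)<.012)]
    t=Q[(abs(Q[:,0]-x-.0115)<.003)&(abs(Q[:,1]+.105)<.003)&(abs(Q[:,2]-.07)<.012)]
    print(x,len(q),np.polyfit(q[:,0]-x,q[:,2],1).round(4),q[:,0].max().round(4),q[:,2].std().round(4),np.median(t[:,2]).round(4))
```

```text
plate [0.00039773 0.04658315] 0.6723091969300132
0.518 250 [0.0016 0.0671] 0.5269 0.0003 0.0664
0.554 284 [0.0057 0.0671] 0.5635 0.0003 0.0664
0.59 325 [0.0078 0.0671] 0.5991 0.0004 0.0665
0.626 369 [0.0061 0.0672] 0.635 0.0003 0.0664
```

```bash
python3 -c "
from rig import robot, camrig, ticket
print(ticket.hand_in())"
```

```text
the job is handed in; nothing more can be done
None
```

I shut the four large caps in order, 1 to 4, and handed the job in at about 13 s. The last depth check put every cap within 0.01 rad of level, the hardest press was about 7 N, and the last pictures show no movement of the racks or other items, with the small tubes open (the arm hid part of the top view).

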